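Tip the pigment canister, then find which way its cap opens

TASK

With the bar handle, tip the metal pigment canister in its cradle to about 45 degrees, keep it there for a second so that the pigment falls from the cap, and bring it back level against its stop. Then take off its black cap: nobody knows whether it opens clockwise or anticlockwise, so try both ways until it comes free, and lift it at least 6 cm clear above the canister. Finish while still holding the cap upright and still above the canister in the gripper; leave the other things on the table where they are.

Things in the scene. Friction and masses are not known exactly. Their poses are not given: they have to be found in the camera images.
- cradle: fixed cradle: wooden base 150x134x10 mm with two dark steel cheeks (tops 93 mm above the table), carrying the canister between them. Origin under the base's centre on the table; its x axis points away from the handle bar, its y axis runs along the tipping axle, which lies 80 mm above the origin. The canister is a grey metal can 72 mm across; level, its shoulder ends 105 mm above the table
- canister (a joint): tipping angle of the canister in the cradle, rad: 0 = level, against its stop; grows as the handle bar is raised (the canister's top leans along the cradle's +x), up to 1.2. Stiff: stays where it is left; raising the bar takes about 5 N
- handle_bar (a point): centre of the round wooden handle bar, 13 mm thick, about 100 mm free length, parallel to the axle (the cradle's y). Level, it lies 115 mm in front (cradle -x) of the axle and 25 mm above it, 105 mm over the table; it goes round the axle with the canister and may turn between the fingers
- mouth (a point): centre of the top of the canister's neck, on its axis, 55 mm from the axle (135 mm above the table when level). Under the cap is a quarter-turn catch: one way the cap is blocked after a few degrees (fingers slip), the other way it turns easily (under 0.2 Nm) to a stop at about 70 degrees, and from 55 degrees to that stop it lifts straight off; before, it rises only 2 mm
- cap_grip (a point): centre of the ribbed grip of the loose round black cap: the grip, 56 mm across and 16 mm high, is the cap's upper part; below it a skirt 54 mm across reaches 34 mm under this point; the cap's top is 8 mm above it. z up along the cap's axis. Closed and level, 8 mm above the mouth, 143 mm over the table. Held at any yaw. Which way it opens changes from start to start and cannot be seen
- desk_lamp: desk lamp standing to the right, not part of the job but in the way: its shade reaches from its foot some 17 cm toward the robot's base, between about 0.33 and 0.56 m above the table. Pass over or well clear of it; origin under its foot
- varnish_jar: white plastic jar with black lid, 62 mm wide, 68 tall, standing left of the cradle; a bystander, leave alone; origin under its centre
- sample_pot: small paint pot, 53 mm wide, 58 tall, standing behind and to the right of the cradle; a bystander, leave alone; origin under its centre
- flat_brush: paint brush lying down, 200x45x18 mm, in front of the cradle; a bystander, leave alone; origin under its centre
There are look-alikes about, which are no part of the job. Leave any orange look-alike of the part that bears cap_grip alone.

How it is judged:
By the outcome, as a careful person would: the job done as asked, in the order asked, and still so for the second after the job is handed in, while the arm keeps its last pose, push and grip.
It also fails if it takes over 69 s, if anything falls off the work surface, if the arm or the gripper's body presses on something with over 40 N, if the wrist force passes 120 N, or if a joint passes its speed limit or range.

ROBOT

A 6-joint arm with a two-finger parallel gripper is mounted at the origin on the work surface; the furniture and walls round the work are solid. World frame = base frame: x ahead of the robot, y to its left, z up, the work surface at z = 0. Lengths are in mm, angles in degrees, forces in N, time in s.
With the tool pointing down it reaches from about 300 to 850 mm from the base axis. Payload 4.2 kg.
Tool frame: the origin (TCP) lies between the finger pads; the fingertips stand 25 mm ahead of it and the grasp point (between the pads) lies 6 mm ahead of it; x points along the fingers, y is the direction in which the jaws open and shut, and the axes are right-handed (so a half turn about x gives the same grasp; the last joint's range is limited). The gripper opens to 91 mm and grips with 3 to 60 N. Pads are 32 mm wide; open, the fingers measure 118 mm over their backs; the gripper's body (76 mm by 178 mm) begins 60 mm behind the grasp point.
Start: joints at [-66.864, 18.312, 89.639, -0, 72.044, -1.146], TCP at [236.461, -524.147, 206.576] pointing down, gripper open.
Joint ranges: [-177.97, 177.97], [-48.28, 115.42], [12.27, 149.76], [-77.06, 257.06], [2.81, 150.46], [-146.56, 146.56]. Speed limits (degrees/s): [147.25, 147.25, 180, 180, 180, 180].

INTERFACE

Orientations are given as [roll, pitch, yaw] about the fixed x, y, z axes, in that order (R = Rz(yaw) Ry(pitch) Rx(roll)).
In Python, from workcell import env gives the robot as it stands.
- The arm moves only by the tool jog_arm, never from a script. Its argument "plan" is one flat list of numbers, 4 for each row, row after row: the shift along the tool's x, y, z in cm, then the turn about the tool's x in units of 6 degrees (1.0 is 6 degrees). In form: [tx, ty, tz, turn, tx, ty, tz, turn, ...]. A call has 1 to 12 rows; each row shifts and turns the commanded pose from where the row before left it, along the tool's axes as they then stand; what a row does not reach is not made up. A row lasts 1/12 s, in which the tool goes at most 41.7 mm and 7.16 degrees, less where a joint would pass 70% of its speed; a pose out of reach is approached as far as the arm can. A call with a gripper value outside its range is refused whole. "claw" is the finger opening in cm, from 0 to 9.12, set as the call begins (left out, the last holds). The fingers move at their own pace and stop on an object; "newtons" is the grip in N (left out, the last holds). Time passes only in rows, so rows that do not move let the fingers close. It gives the time, the measured TCP pose, the force and the opening at its end, in the units of the state.
- env.state(): the state, without advancing time (a new reading comes with each control period).
- env.grab_frame(name): name is "scene" or "top" or "wrist"; returns the picture (420x560x3 uint8, red, green, blue); there is no depth.
- env.calibration(name): a dict with "vertical_fov" (degrees; the focal length in pixels is half the picture's height over the tangent of half this angle, whatever the lens; pixels are square), "cx", "cy" (the principal point, pixels), "origin" and "orientation" of the camera in the world; the wrist camera has in their place "T_tool_cam" (4x4, takes a point from camera to tool coordinates, whose origin is the TCP and whose axes are the tool frame's). Camera axes: x right, y down, z forward; pixel columns grow to the right and rows downward; lengths in mm; the calibration is good to about 2 mm. The wrist camera is an equidistant fisheye: a pixel r from the principal point sees the ray r / f radians off the axis. A picture is of the moment at which its call begins: read the wrist's pose just before it. calibration takes no time and is no camera call.
- env.job_done(): hands the job in, once; it reports no verdict.
The state is a dict: "time_s": time; "qpos": joint angles; "qvel": joint speeds; "effort": joint torques, N m; "ee_pos": TCP position; "ee_rot": TCP orientation; "force": force on the tool from outside, world axes, zero at the start; "torque": the same for the moment, N m; "gripper_width": finger opening in mm.
Only numpy, scipy, OpenCV 4.12 (cv2) and the standard library are available. Lean on these libraries where they do the work, as an engineer would, in place of code of your own. Each camera call takes 0.05 s, during which the arm holds its last target.

## Working session

There is one attempt and no reset: what is moved stays moved. The work goes in short steps, Python scripts to look and compute and a tool call to move; the robot and the scene stay as the last step left them, time stands still between calls to the robot, and variables do not carry over. Pictures are saved under pics/ and viewed, and the job is handed in when it is done.

Besides the shell and the picture viewer there is one more tool, called as name(argument=value, ...) on one line, values as JSON. jog_arm: Moves the arm, as the interface text tells. Its arguments: {"type":"object","properties":{"plan":{"type":"array"},"claw":{"type":"number"},"newtons":{"type":"number"}},"required":["plan"]}

```bash
mkdir -p pics; ls
python3 - <<'E'
from workcell import env
import cv2
print(env.state())
for n in ["scene","top","wrist"]:
    print(n,env.calibration(n))
    cv2.imwrite(f"pics/{n}0.png",env.grab_frame(n)[:,:,::-1])
E
```

```text
pics
{'time_s': 0.0, 'qpos': array([-6.68649753e+01,  1.83529726e+01,  8.97061568e+01, -7.73807410e-04,
        7.20439220e+01, -1.14594938e+00]), 'qvel': array([ 0.00748355,  0.0731043 , -0.05733881,  0.07017325,  0.0703669 ,
        0.01459283]), 'effort': array([ 1.41969871e-03, -4.12458622e+01, -2.31973171e+01,  7.27877906e-02,
        4.56800626e-02, -1.73515655e-04]), 'ee_pos': array([ 236.24013825, -523.66204847,  205.70863687]), 'ee_rot': array([-90.73691965,  89.89694596, 113.54429364]), 'force': array([ 0.79248941,  0.11029347, -0.53771319]), 'torque': array([-0.01539779, -0.05139274, -0.01212379]), 'gripper_width': 91.24034343687629}
scene {'vertical_fov': 42.070652879291316, 'cx': 272.58971240352577, 'cy': 201.2511401602446, 'origin': array([ 709.60738436, 1178.45100434,  806.83964508]), 'orientation': array([-121.61839623,    1.17131893,  164.5021616 ])}
top {'vertical_fov': 56.45884480261336, 'cx': 282.5517912486286, 'cy': 211.29457694727648, 'origin': array([ 383.82873962,  141.42017318, 1109.62535497]), 'orientation': array([-176.3092943 ,   -0.56526483,  -91.35441695])}
wrist {'vertical_fov': 65.70646984690485, 'cx': 280.7950897310819, 'cy': 212.59215938539936, 'T_tool_cam': array([[-3.96326651e-04, -2.73544864e-01,  9.61859163e-01,
        -1.79219765e+02],
       [ 9.99999868e-01,  2.07369590e-04,  4.71016446e-04,
         8.31250577e-01],
       [-3.28304470e-04,  9.61859223e-01,  2.73544745e-01,
        -7.74908071e+01],
       [ 0.00000000e+00,  0.00000000e+00,  0.00000000e+00,
         1.00000000e+00]])}
```

View pics/scene0.png

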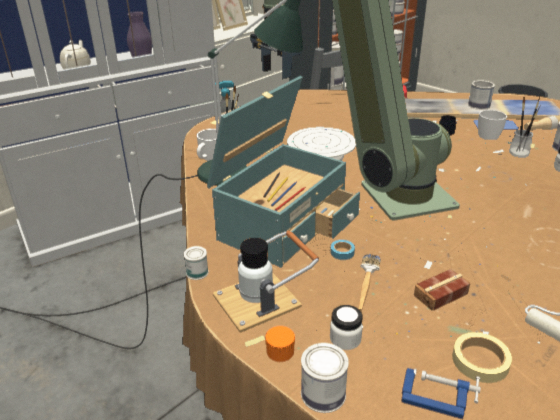

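View pics/top0.png

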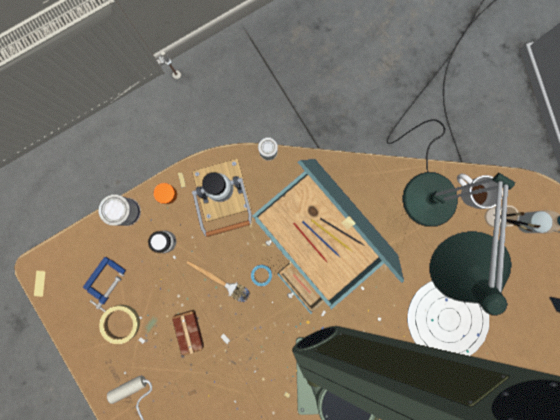

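View pics/wrist0.png

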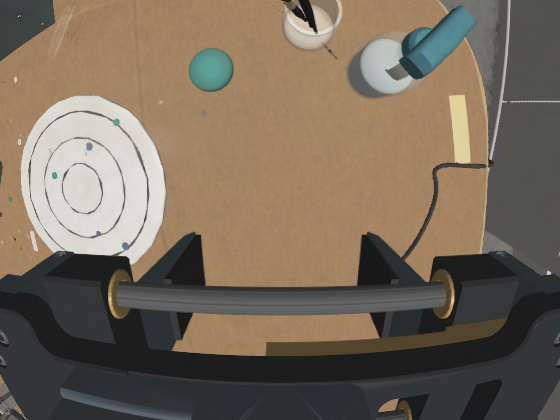

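```bash
python3 - <<'E'
import cv2
t=cv2.imread("pics/top0.png")[135:255,140:290]; cv2.imwrite("pics/topc.png",cv2.resize(t,None,fx=5,fy=5,interpolation=2))
t=cv2.imread("pics/scene0.png")[220:370,180:340]; cv2.imwrite("pics/scenec.png",cv2.resize(t,None,fx=4,fy=4,interpolation=2))
E
cat > h.py <<'E'
import numpy as np, cv2
from workcell import env
from scipy.spatial.transform import Rotation as R
def cam(n):
    c=env.calibration(n); return c, R.from_euler('xyz',c['orientation'],degrees=True).as_matrix(), 210/np.tan(np.radians(c['vertical_fov']/2))
def ray(n,u,v):
    c,M,f=cam(n); d=M@np.array([(u-c['cx'])/f,(v-c['cy'])/f,1]); return c['origin'],d
def atz(n,u,v,z):
    o,d=ray(n,u,v); return o+d*(z-o[2])/d[2]
def proj(n,p):
    c,M,f=cam(n); q=M.T@(np.array(p)-c['origin']); return np.array([c['cx']+f*q[0]/q[2],c['cy']+f*q[1]/q[2]])
def tri(a,b):
    A=[];B=[]
    for n,u,v in (a,b):
        o,d=ray(n,u,v); d=d/np.linalg.norm(d); P=np.eye(3)-np.outer(d,d); A.append(P);B.append(P@o)
    return np.linalg.lstsq(np.vstack(A),np.hstack(B),rcond=None)[0]
E
```

```text
(no output)
```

View pics/topc.png

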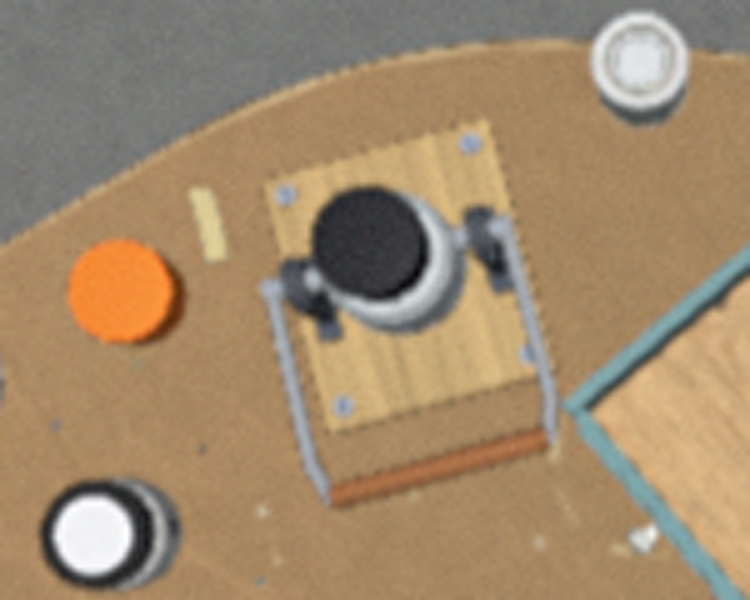

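View pics/scenec.png

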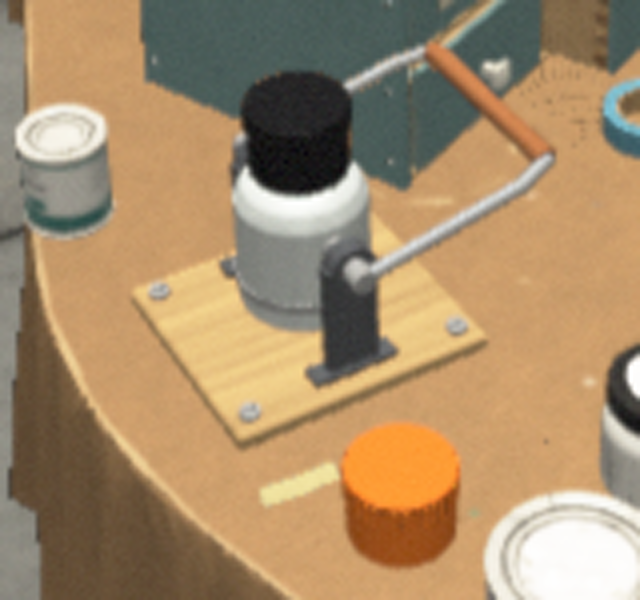

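Run:
```python
from h import *
T=lambda x,y:(140+(x+.5)/5-.5,135+(y+.5)/5-.5)
S=lambda x,y:(180+(x+.5)/4-.5,220+(y+.5)/4-.5)
capz=atz("top",*T(370,243),151); print("captop",capz)
c2=atz("scene",*S(297,100),151); print("captop scene",c2)
a=atz("top",*T(331,496),105); b=atz("top",*T(548,438),105); print("bar top",a,b,np.linalg.norm(a-b),(a+b)/2)
a2=atz("scene",*S(547,152),105); b2=atz("scene",*S(430,52),105); print("bar scene",a2,b2,(a2+b2)/2)
cs=[(267,184),(488,121),(541,378),(329,434)]
P=[atz("top",*T(*c),10) for c in cs]; print("base",np.round(P),np.mean(P,0))
cs=[(135,292),(240,440),(486,335)]
print("base scene",[np.round(atz("scene",*S(*c),10)) for c in cs])
m=(a+b)/2-capz; print("dir",m,np.degrees(np.arctan2(-m[1],-m[0])), np.linalg.norm(m[:2]))
d=a-b; print("bar yaw",np.degrees(np.arctan2(d[1],d[0])))
print("toolbox corner", tri(("top",*T(572,405)),("scene",*S(408,20))), [atz("top",*T(572,405),z) for z in (100,150)])
print("lamp foot",atz("top",432,198,0))
```

```text
captop [518.6545663  298.65721072 151.        ]
captop scene [519.05774704 298.71915268 151.        ]
bar top [395.19893383 327.73103428 105.        ] [422.30711095 216.23700928 105.        ] 114.74219309209123 [408.75302239 271.98402178 105.        ]
bar scene [391.36389289 320.29549847 105.        ] [423.48788705 214.79579138 105.        ] [407.42588997 267.54564493 105.        ]
base [[573. 380.  10.]
 [607. 254.  10.]
 [460. 227.  10.]
 [431. 346.  10.]] [517.74640173 301.58305192  10.        ]
base scene [array([606., 257.,  10.]), array([575., 383.,  10.]), array([432., 345.,  10.])]
dir [-109.90154391  -26.67318894  -46.        ] 13.641958132988046 113.09203492272755
bar yaw 103.66548908600394
toolbox corner [435.53211015 203.34648784 121.72696411] [array([439.25931988, 203.91526208, 100.        ]), array([436.51421349, 200.82029777, 150.        ])]
lamp foot [ 483.38657682 -299.41940735    0.        ]
```

```bash
cat >> h.py <<'E'
def tool():
    s=env.state(); M=R.from_euler('xyz',s['ee_rot'],degrees=True).as_matrix()
    return s, M, np.degrees(np.arctan2(M[1,1],M[0,1]))
def plan(wps,p=None,psi=None,vmax=36,wmax=6.6):
    """wps: (x,y,z,psi[,nmin]) ; prints flat rows"""
    s,M,ps=tool()
    if p is None: p=s['ee_pos'].copy()
    if psi is None: psi=ps
    rows=[]
    for w in wps:
        t=np.array(w[:3],float); 
        n=int(max(np.ceil(np.linalg.norm(t-p)/vmax),np.ceil(abs(w[3]-psi)/wmax),w[4] if len(w)>4 else 1))
        p0=p.copy(); a0=psi
        for i in range(1,n+1):
            D=p0+(t-p0)*i/n-p; dpsi=a0+(w[3]-a0)*i/n-psi
            a=np.radians(psi); y=np.array([np.cos(a),np.sin(a),0]); z=np.array([np.sin(a),-np.cos(a),0]); x=np.array([0,0,-1.])
            r=[round(D@x/10,2),round(D@y/10,2),round(D@z/10,2),round(-dpsi/6,2)]
            p=p+10*(r[0]*x+r[1]*y+r[2]*z); psi=psi-6*r[3]; rows.append(r)
    print("end",p.round(1),round(psi,2),"rows",len(rows))
    for k in range(0,len(rows),12):
        print(str(sum(rows[k:k+12],[])).replace(' ',''))
    return rows
E
python3 - <<'E'
from h import *
s,M,psi=tool(); print(M.round(3),psi)
c=[]
print("lamp shade guess, scene/top px:",proj("top",(338,-210,450)))
th=np.radians(13.7)
for psi_t in (13.7,193.7,-166.3):
    print(psi_t)
E
```

```text
[[-0.001  0.411 -0.912]
 [ 0.001 -0.912 -0.411]
 [-1.    -0.001 -0.   ]] -65.72007349085334
lamp shade guess, scene/top px: [487.77051051 258.82789279]
13.7
193.7
-166.3
```

Run:
```python
from h import *
plan([(165,-385,645,-65.7)])
```

```text
end [ 165. -385.  645.] -65.72 rows 13
[np.float64(-3.38),np.float64(-1.2),np.float64(0.06),np.float64(-0.0),np.float64(-3.37),np.float64(-1.2),np.float64(0.06),np.float64(-0.0),np.float64(-3.38),np.float64(-1.2),np.float64(0.06),np.float64(-0.0),np.float64(-3.38),np.float64(-1.19),np.float64(0.06),np.float64(-0.0),np.float64(-3.38),np.float64(-1.2),np.float64(0.06),np.float64(-0.0),np.float64(-3.37),np.float64(-1.2),np.float64(0.07),np.float64(-0.0),np.float64(-3.38),np.float64(-1.2),np.float64(0.06),np.float64(-0.0),np.float64(-3.38),np.float64(-1.2),np.float64(0.06),np.float64(-0.0),np.float64(-3.38),np.float64(-1.2),np.float64(0.06),np.float64(-0.0),np.float64(-3.37),np.float64(-1.2),np.float64(0.06),np.float64(-0.0),np.float64(-3.38),np.float64(-1.19),np.float64(0.06),np.float64(-0.0),np.float64(-3.38),np.float64(-1.2),np.float64(0.06),np.float64(-0.0)]
[np.float64(-3.38),np.float64(-1.2),np.float64(0.06),np.float64(-0.0)]
```

jog_arm(plan=[-3.6, -1.2, 0.1, 0, -3.6, -1.2, 0.1, 0, -3.6, -1.2, 0.1, 0, -3.6, -1.2, 0.1, 0, -3.6, -1.2, 0.1, 0, -3.6, -1.2, 0.1, 0, -3.6, -1.2, 0.1, 0, -3.6, -1.2, 0.1, 0, -3.6, -1.2, 0.1, 0, -3.6, -1.2, 0.1, 0, -3.6, -1.2, 0, 0, -3.6, -1.2, 0, 0], claw=9.12, newtons=30)

```text
time_s: 1.15
ee_pos: [167.5, -395.6, 640.3]
ee_rot: [86.2, 90.0, -69.5]
force: [0.2, -1.0, 0.6]
gripper_width: 90.9
```

```bash
sed -i 's/r=\[round(D@x\/10,2),round(D@y\/10,2),round(D@z\/10,2),round(-dpsi\/6,2)\]/r=[float(round(v,2))+0.0 for v in (D@x\/10,D@y\/10,D@z\/10,-dpsi\/6)]/' h.py
python3 - <<'E'
from h import *
s=tool()[0]; print(s['qpos'].round(1))
plan([(280,-190,645,-45),(350,100,640,-8)])
E
```

```text
[-68.6  10.   38.   -0.  132.   -2.9]
end [350. 100. 640.] -8.01 rows 16
[-0.07,-2.02,-2.67,-0.49,-0.06,-1.87,-2.77,-0.5,-0.07,-1.73,-2.87,-0.49,-0.07,-1.58,-2.95,-0.49,-0.07,-1.43,-3.03,-0.5,-0.06,-1.26,-3.1,-0.49,-0.07,-1.11,-3.16,-0.49,0.06,-1.73,-2.83,-0.69,0.05,-1.52,-2.94,-0.68,0.06,-1.31,-3.05,-0.69,0.05,-1.08,-3.13,-0.68,0.06,-0.86,-3.2,-0.69]
[0.05,-0.62,-3.26,-0.68,0.06,-0.4,-3.29,-0.69,0.05,-0.15,-3.31,-0.69,0.06,0.09,-3.32,-0.68]
```

jog_arm(plan=[-0.1, -2.0, -2.7, -0.5, -0.1, -1.9, -2.8, -0.5, -0.1, -1.7, -2.9, -0.5, -0.1, -1.6, -3.0, -0.5, 0, -1.4, -3.0, -0.5, 0, -1.3, -3.1, -0.5, 0, -1.1, -3.2, -0.5, 0, -1.7, -2.8, -0.7, 0, -1.5, -2.9, -0.7, 0, -1.3, -3.0, -0.7, 0, -1.1, -3.1, -0.7, 0, -0.9, -3.2, -0.7])

```text
time_s: 2.15
ee_pos: [317.7, -28.7, 642.5]
ee_rot: [75.1, 90.0, -38.4]
force: [0.8, -0.6, 0.9]
gripper_width: 91.3
```

Run:
```python
from h import *
s,M,psi=tool(); print(s['qpos'].round(1),s['ee_pos'],psi,s['force'])
plan([(350,100,600,-8),(407.3,271.8,330,13.7)])
```

```text
[ -7.2  -1.3  50.4  -0.  130.8  16.3] [317.68639179 -28.68014596 642.53279749] -23.527312179886785 [ 0.77453341 -0.61575192  0.88205338]
end [407.3 271.8 330. ] 13.67 rows 14
[1.06,-0.54,-3.27,-0.65,1.07,-0.32,-3.3,-0.64,1.06,-0.1,-3.32,-0.65,1.06,0.13,-3.31,-0.65,2.7,0.33,-1.78,-0.36,2.7,0.39,-1.77,-0.36,2.7,0.47,-1.75,-0.36,2.7,0.52,-1.73,-0.37,2.7,0.6,-1.71,-0.36,2.7,0.66,-1.69,-0.36,2.7,0.72,-1.66,-0.36,2.7,0.78,-1.64,-0.36]
[2.7,0.85,-1.6,-0.36,2.7,0.9,-1.57,-0.36]
```

jog_arm(plan=[1.1, -0.5, -3.3, -0.7, 1.1, -0.3, -3.3, -0.6, 1.1, -0.1, -3.3, -0.7, 1.1, 0.1, -3.3, -0.6, 2.7, 0.3, -1.8, -0.4, 2.7, 0.4, -1.8, -0.4, 2.7, 0.5, -1.8, -0.4, 2.7, 0.5, -1.7, -0.4, 2.7, 0.6, -1.7, -0.4, 2.7, 0.7, -1.7, -0.4, 2.7, 0.7, -1.6, -0.3, 2.7, 0.8, -1.6, -0.3])

```text
time_s: 3.15
ee_pos: [395.2, 236.6, 381.0]
ee_rot: [-46.3, 90.0, -126.4]
force: [0.1, -1.0, -0.0]
gripper_width: 91.2
```

Run:
```python
from h import *
s,M,psi=tool(); print(s['qpos'].round(1),s['ee_pos'],psi,s['force'])
cv2.imwrite("pics/w1.png",env.grab_frame("wrist")[:,:,::-1])
plan([(407.3,271.8,200,13.7)])
```

```text
[29.5  4.2 83.3 -0.  92.6 19.5] [395.2033202  236.57237206 381.02224428] 9.986608948629154 [ 0.0705778  -0.977767   -0.00193551]
end [407.3 271.8 200. ] 13.73 rows 5
[3.5,0.38,-0.62,-0.12,3.5,0.38,-0.61,-0.12,3.5,0.39,-0.61,-0.12,3.5,0.4,-0.6,-0.12,3.5,0.4,-0.6,-0.12]
```

View pics/w1.png

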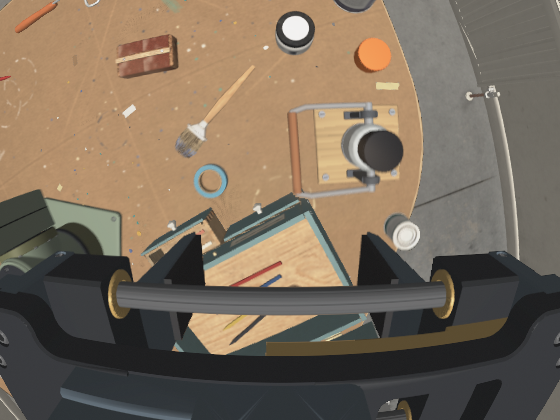

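jog_arm(plan=[3.5, 0.4, -0.6, -0.1, 3.5, 0.4, -0.6, -0.1, 3.5, 0.4, -0.6, -0.1, 3.5, 0.4, -0.6, -0.1, 0, 0, 0, 0, 0, 0, 0, 0])

```text
time_s: 3.7
ee_pos: [406.1, 261.9, 242.0]
ee_rot: [-66.2, 89.8, -143.9]
force: [-1.1, -1.0, -0.0]
gripper_width: 91.4
```

```bash
cat >> h.py <<'E'
def wray(u,v,s=None):
    c=env.calibration("wrist"); f=210/np.tan(np.radians(c['vertical_fov']/2))
    s=s or env.state(); M=R.from_euler('xyz',s['ee_rot'],degrees=True).as_matrix(); T=c['T_tool_cam']
    a,b=u-c['cx'],v-c['cy']; r=np.hypot(a,b); th=r/f
    d=np.array([np.sin(th)*a/r,np.sin(th)*b/r,np.cos(th)])
    return M@T[:3,3]+s['ee_pos'], M@T[:3,:3]@d
def watz(u,v,z,s=None):
    o,d=wray(u,v,s); return o+d*(z-o[2])/d[2]
E
python3 - <<'E'
from h import *
s,M,psi=tool(); print(s['qpos'].round(1),s['ee_pos'],psi,s['force'])
cv2.imwrite("pics/w2.png",env.grab_frame("wrist")[:,:,::-1])
E
```

```text
[31.5  8.8 97.3 -0.  74.1 19.2] [406.05739066 261.88559286 241.99286311] 12.27335648237963 [-1.10746324 -0.95787071 -0.02262251]
```

View pics/w2.png

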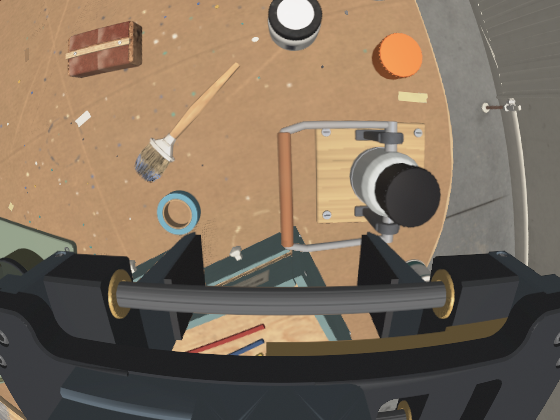

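Run:
```python
from h import *
s,M,psi=tool()
a=watz(285,136,105,s);b=watz(287,243,105,s);print(a,b,(a+b)/2,np.degrees(np.arctan2(*(a-b)[1::-1])))
print(watz(413,195,151,s))
plan([(407.3,271.8,150,13.7),(407.3,271.8,112,13.7,2)])
```

```text
[398.3434856  325.26030382 105.        ] [424.2030166  217.86192524 105.        ] [411.2732511  271.56111453 105.        ] 103.53805784998393
[521.76626085 303.405176   151.        ]
end [407.3 271.8 112. ] 13.7 rows 5
[3.13,0.07,-0.3,-0.08,3.13,0.07,-0.3,-0.08,3.14,0.07,-0.31,-0.08,1.9,0.0,0.0,0.0,1.9,0.0,0.0,0.0]
```

jog_arm(plan=[3.1, 0.1, -0.3, -0.1, 3.1, 0.1, -0.3, -0.1, 3.1, 0.2, -0.3, 0, 1.9, 0, 0, 0, 1.9, 0, 0, 0, 0, 0, 0, 0, 0, 0, 0, 0])

```text
time_s: 4.33
ee_pos: [409.9, 272.7, 113.5]
ee_rot: [105.9, 89.8, 29.4]
force: [0.3, 0.3, 0.5]
gripper_width: 91.0
```

Run:
```python
from h import *
s,M,psi=tool(); print(s['qpos'].round(1),s['ee_pos'],psi,s['force'])
cv2.imwrite("pics/w3.png",env.grab_frame("wrist")[:,:,::-1])
cv2.imwrite("pics/s3.png",cv2.resize(env.grab_frame("scene")[180:360,160:400,::-1],None,fx=3,fy=3))
```

```text
[ 32.3  15.6 108.3  -0.   55.9  18.8] [409.94698803 272.65062937 113.50204015] 13.45066668152005 [0.31136289 0.31348311 0.526724  ]
```

View pics/s3.png

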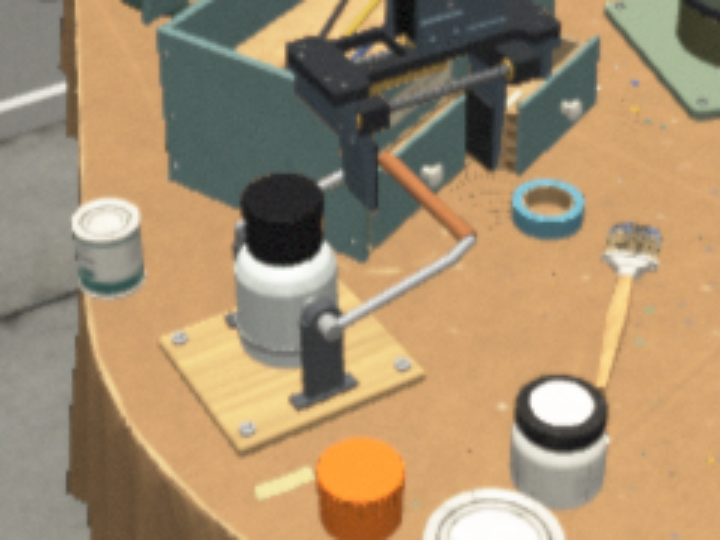

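View pics/w3.png

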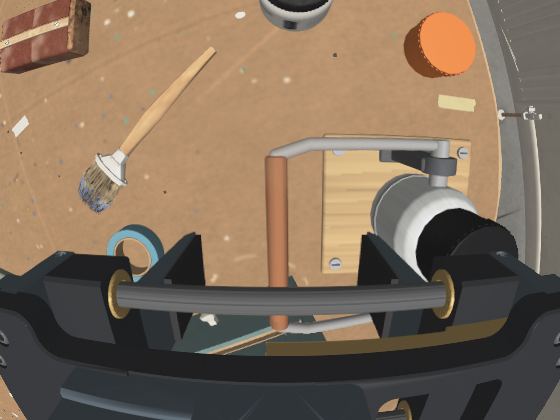

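jog_arm(plan=[0.2, -0.2, 0, 0, 0, 0, 0, 0, 0, 0, 0, 0, 0, 0, 0, 0, 0, 0, 0, 0, 0, 0, 0, 0, 0, 0, 0, 0, 0, 0, 0, 0], claw=0.5, newtons=30)

```text
time_s: 5.1
ee_pos: [406.7, 271.7, 109.5]
ee_rot: [-11.9, 90.0, -88.4]
force: [0.8, -0.2, 0.7]
gripper_width: 41.0
```

Run:
```python
from h import *
s,M,psi=tool(); print(s['ee_pos'],psi,s['force'],s['torque'],s['gripper_width'])
# arc relative: cradle x dir = tool y (psi~13.7)
r=np.hypot(115,25); a0=np.degrees(np.arctan2(25,-115)); prev=None
n=20; A=np.linspace(0,46,n+1)
P=np.c_[r*np.cos(np.radians(a0-A)),r*np.sin(np.radians(a0-A))]
d=np.diff(P,axis=0)/10
print(P[-1]-P[0]); print([[round(-v[1],2),round(v[0],2)] for v in d])
```

```text
[406.66495573 271.66720273 109.50088427] 13.482888318437443 [ 0.83413307 -0.24563423  0.67608655] [ 0.03317588 -0.17984056  0.05125791] 41.048517240840845
[53.09778241 75.0905363 ]
[[np.float64(-0.46), np.float64(0.11)], [np.float64(-0.45), np.float64(0.13)], [np.float64(-0.45), np.float64(0.15)], [np.float64(-0.44), np.float64(0.16)], [np.float64(-0.44), np.float64(0.18)], [np.float64(-0.43), np.float64(0.2)], [np.float64(-0.42), np.float64(0.22)], [np.float64(-0.41), np.float64(0.23)], [np.float64(-0.4), np.float64(0.25)], [np.float64(-0.39), np.float64(0.26)], [np.float64(-0.38), np.float64(0.28)], [np.float64(-0.37), np.float64(0.3)], [np.float64(-0.36), np.float64(0.31)], [np.float64(-0.34), np.float64(0.32)], [np.float64(-0.33), np.float64(0.34)], [np.float64(-0.32), np.float64(0.35)], [np.float64(-0.3), np.float64(0.36)], [np.float64(-0.29), np.float64(0.37)], [np.float64(-0.27), np.float64(0.39)], [np.float64(-0.26), np.float64(0.4)]]
```

Fingers are still closing; wait.

jog_arm(plan=[0, 0, 0, 0, 0, 0, 0, 0, 0, 0, 0, 0, 0, 0, 0, 0, 0, 0, 0, 0, 0, 0, 0, 0])

```text
time_s: 5.6
ee_pos: [406.6, 271.7, 109.5]
ee_rot: [-23.7, 90.0, -100.2]
force: [-0.7, -0.5, -0.4]
gripper_width: 5.4
```

Run:
```python
from h import *
s,M,psi=tool(); print(s['ee_pos'],psi,s['force'],s['torque'],s['gripper_width'])
cv2.imwrite("pics/w4.png",env.grab_frame("wrist")[:,:,::-1])
cv2.imwrite("pics/s4.png",cv2.resize(env.grab_frame("scene")[180:360,160:400,::-1],None,fx=3,fy=3))
cv2.imwrite("pics/t4.png",cv2.resize(env.grab_frame("top")[135:255,140:290,::-1],None,fx=5,fy=5))
print(proj("scene",(406.6,271.7,103.5)),proj("scene",(406.6,271.7,84.5)))
```

```text
[406.62958334 271.65124634 109.49216897] 13.480990042454964 [-0.66165029 -0.54765814 -0.43782985] [-0.01377911 -0.12443952 -0.05862795] 5.3538464129414685
[302.21109822 246.2853099 ] [302.14149394 253.32478005]
```

View pics/s4.png

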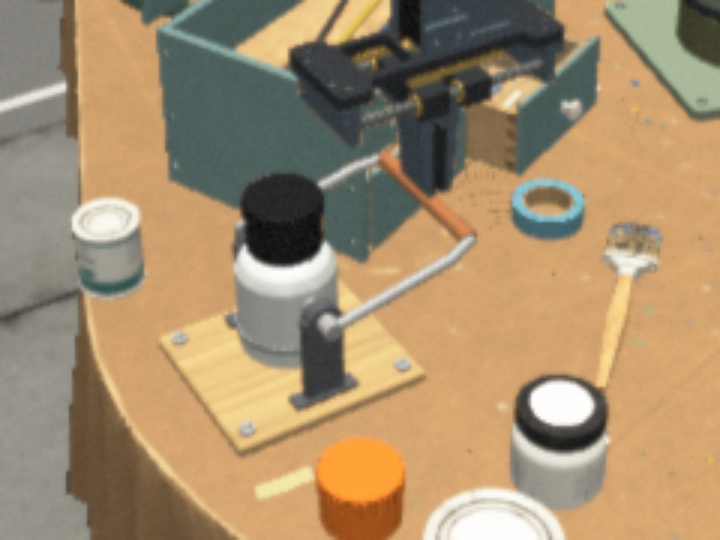

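View pics/w4.png

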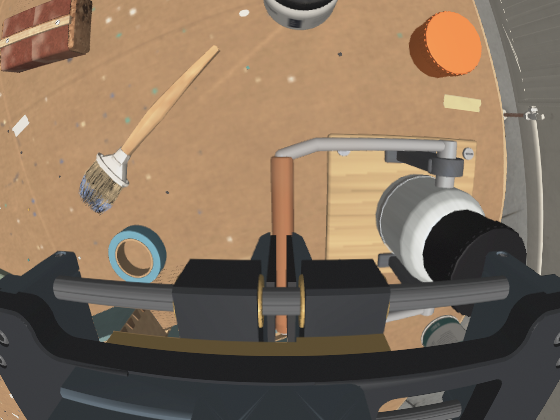

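View pics/t4.png

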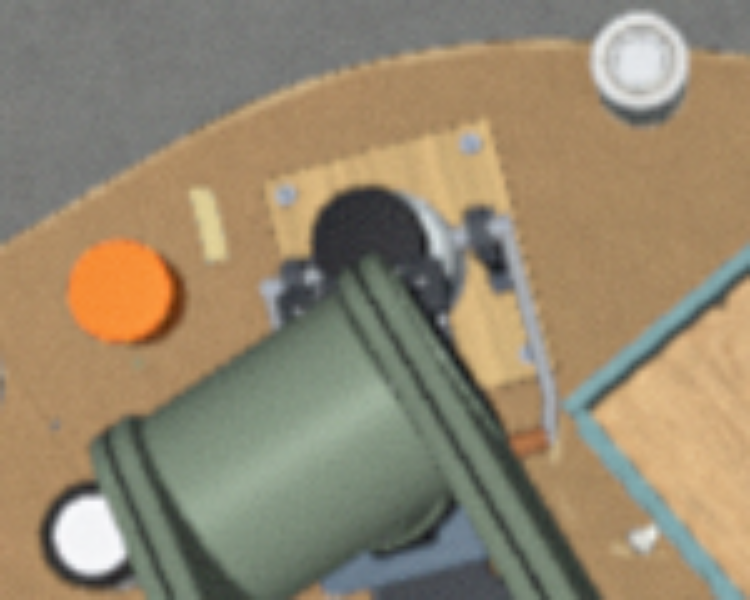

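Run:
```python
from h import *
c=env.calibration("wrist"); f=210/np.tan(np.radians(c['vertical_fov']/2)); T=np.linalg.inv(c['T_tool_cam'])
def wp(p):
    q=T[:3,:3]@p+T[:3,3]; rr=np.hypot(q[0],q[1]); th=np.arctan2(rr,q[2]); return (c['cx']+f*th*q[0]/rr, c['cy']+f*th*q[1]/rr)
for x in (25,0,-25):
  for z in (-16,0,16): print(x,z,np.round(wp(np.array([x,2.7,z])),1),np.round(wp(np.array([x,45,z])),1))
s,M,psi=tool()
for z in (105,):
    for dy in (-40,0,40):
        p=np.array([407.3-np.sin(np.radians(13.7))*dy,271.8+np.cos(np.radians(13.7))*dy,z]); print("bar",dy,np.round(wp(M.T@(p-s['ee_pos'])),1))
t=cv2.imread("pics/w4.png")[140:360,180:400]; cv2.imwrite("pics/w4c.png",cv2.resize(t,None,fx=2.7,fy=2.7,interpolation=2))
t=cv2.imread("pics/s4.png")[100:280,330:530]; cv2.imwrite("pics/s4c.png",cv2.resize(t,None,fx=3,fy=3,interpolation=2))
```

```text
25 -16 [284.5 216.1] [348.  216.1]
25 0 [284.4 239. ] [346.6 238.7]
25 16 [284.3 260.8] [345.  260.1]
0 -16 [284.9 228.4] [356.3 228.1]
0 0 [284.8 253.7] [354.3 253. ]
0 16 [284.7 277.4] [352.2 276.4]
-25 -16 [285.5 244.1] [366.6 243.4]
-25 0 [285.4 272.2] [363.8 271. ]
-25 16 [285.2 298.2] [360.9 296.5]
bar -40 [281.6 306.2]
bar 0 [281.4 250.8]
bar 40 [281.2 186.3]
```

View pics/w4c.png

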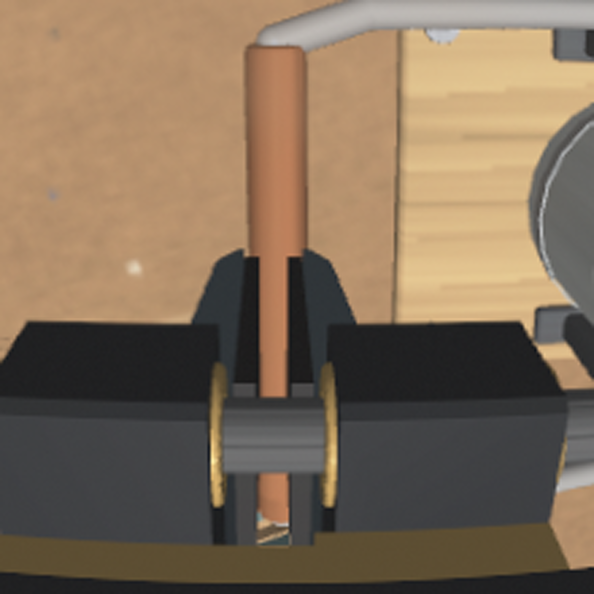

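View pics/s4c.png

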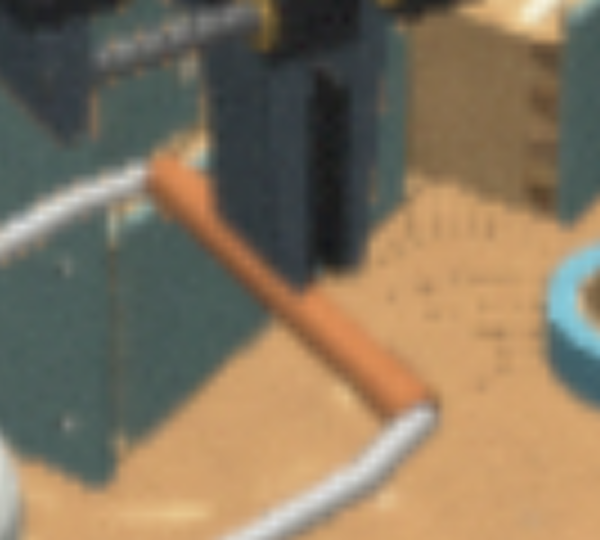

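Run:
```python
from h import *
s,M,psi=tool()
S=lambda x,y:(180+(x+.5)/4-.5,220+(y+.5)/4-.5)
T=lambda x,y:(140+(x+.5)/5-.5,135+(y+.5)/5-.5)
W=lambda x,y:(180+(x+.5)/2.7-.5,140+(y+.5)/2.7-.5)
def trir(rs):
    A=[];B=[]
    for o,d in rs:
        d=d/np.linalg.norm(d);P=np.eye(3)-np.outer(d,d);A.append(P);B.append(P@o)
    x,r,_,_=np.linalg.lstsq(np.vstack(A),np.hstack(B),rcond=None); return x.round(1),r
L=[wray(*W(276,46),s),ray("top",*T(331,496)),ray("scene",*S(547,152))]
Rr=[wray(*W(273,520),s),ray("top",*T(548,438)),ray("scene",*S(430,52))]
for G in (L,Rr):
    print("w+t",trir(G[:2]),"t+s",trir(G[1:]),"w+s",trir([G[0],G[2]]))
# fingertip in scene: base of finger visible
print("tip scene", S(0,0), [atz("scene",160+(330+x/3)/3,180+(100+y/3)/3,z).round(0) for x,y in((300,290),(350,272)) for z in (84,100,112)])
```

```text
w+t (array([394.7, 327.5, 106. ]), array([0.50529414])) t+s (array([394.5, 326.9, 110.5]), array([0.85797167])) w+s (array([394.1, 328. , 111.3]), array([0.01762627]))
w+t (array([421.3, 215.7, 110.4]), array([1.45313993])) t+s (array([423. , 216. , 105.7]), array([1.20530588])) w+s (array([421.9, 208.8, 100.9]), array([0.12211772]))
tip scene (179.625, 219.625) [array([395., 245.,  84.]), array([402., 265., 100.]), array([407., 281., 112.]), array([381., 241.,  84.]), array([388., 262., 100.]), array([393., 277., 112.])]
```

jog_arm(plan=[0, 0, 0, 0, 0, 0, 0, 0, 0, 0, 0, 0, 0, 0, 0, 0, 0, 0, 0, 0, 0, 0, 0, 0, 0.5, 0, 0, 0, 0.5, 0, 0, 0, 0.5, 0, 0, 0, 0.5, 0, 0, 0], claw=5)

```text
time_s: 6.58
ee_pos: [406.4, 271.5, 88.7]
ee_rot: [-63.8, 90.0, -140.3]
force: [0.4, -0.7, 0.5]
gripper_width: 49.6
```

Run:
```python
from h import *
s,M,psi=tool(); print(s['ee_pos'],psi,s['force'],s['torque'],s['gripper_width'])
t=env.grab_frame("scene")[180:300,230:390,::-1]; cv2.imwrite("pics/s5.png",cv2.resize(t,None,fx=5,fy=5,interpolation=2))
t=env.grab_frame("wrist")[:,:,::-1]; cv2.imwrite("pics/w5.png",t)
```

```text
[406.43978194 271.48896547  88.72965854] 13.480480274055472 [ 0.40759676 -0.73476929  0.53090518] [ 0.00765538 -0.12632279  0.04887572] 49.58757955068528
```

View pics/s5.png

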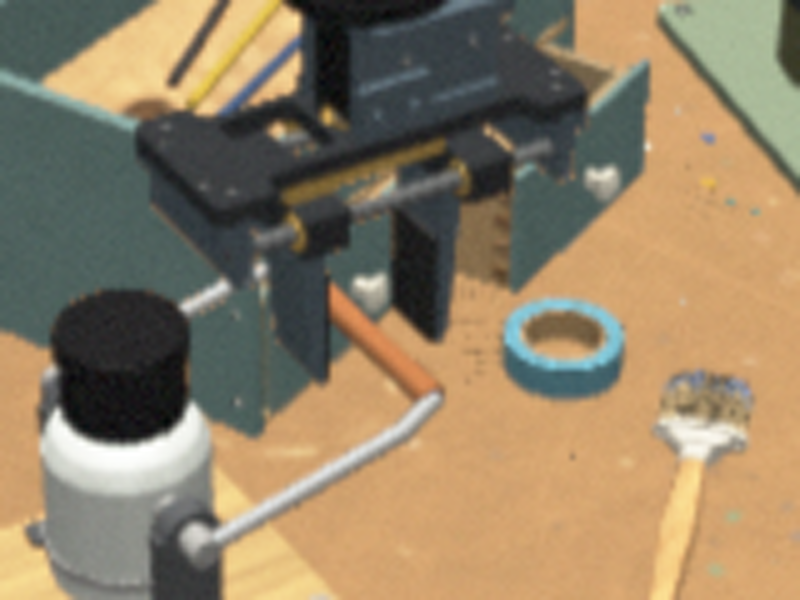

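View pics/w5.png

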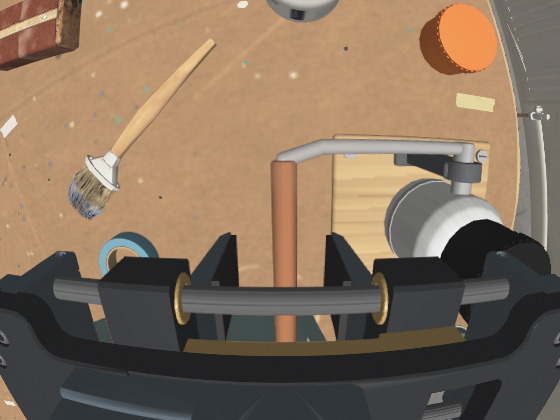

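Run:
```python
from h import *
s,M,psi=tool()
S=lambda x,y:(230+(x+.5)/5-.5,180+(y+.5)/5-.5)
for px in ((322,382),(440,340),(300,370)):
    o,d=ray("scene",*S(*px))
    for x in (5,0,-5,-10,25):
        z=s['ee_pos'][2]-x; p=o+d*(z-o[2])/d[2]; print(px,x,(M.T@(p-s['ee_pos'])).round(1))
```

```text
(322, 382) 5 [ 5.  20.2  1.7]
(322, 382) 0 [-0.1 23.5 -3.9]
(322, 382) -5 [-5.1 26.9 -9.5]
(322, 382) -10 [-10.1  30.3 -15.1]
(322, 382) 25 [25.   6.8 24.2]
(440, 340) 5 [  5.1 -40.5   1.4]
(440, 340) 0 [  0.1 -36.7  -4.2]
(440, 340) -5 [ -4.9 -32.9  -9.8]
(440, 340) -10 [ -9.9 -29.2 -15.4]
(440, 340) 25 [ 25.1 -55.6  23.8]
(300, 370) 5 [ 5.  24.1 14. ]
(300, 370) 0 [-0.1 27.4  8.3]
(300, 370) -5 [-5.1 30.7  2.6]
(300, 370) -10 [-10.1  34.   -3.1]
(300, 370) 25 [25.  10.8 36.8]
```

jog_arm(plan=[0.5, 0, 0, 0, 0.5, 0, 0, 0, 0, 0, 0, 0, 0, 0, 0, 0, 0, 0, 0, 0, 0, 0, 0, 0, 0, 0, 0, 0, 0, 0, 0, 0, 0, 0, 0, 0, 0, 0, 0, 0, 0, 0, 0, 0], claw=0.5)

```text
time_s: 7.6
ee_pos: [407.9, 272.1, 79.8]
ee_rot: [94.1, 89.8, 17.6]
force: [5.3, 0.5, -3.5]
gripper_width: 12.2
```

Run:
```python
from h import *
s,M,psi=tool(); print(s['ee_pos'],psi,s['force'],s['torque'],s['gripper_width'])
t=env.grab_frame("scene")[180:300,230:390,::-1]; cv2.imwrite("pics/s6.png",cv2.resize(t,None,fx=5,fy=5,interpolation=2))
```

```text
[407.94524823 272.10550521  79.83205503] 13.52039134539944 [ 5.33235424  0.45680288 -3.49492227] [ 0.16547099 -1.05820905  0.34124757] 12.201207518284317
```

View pics/s6.png

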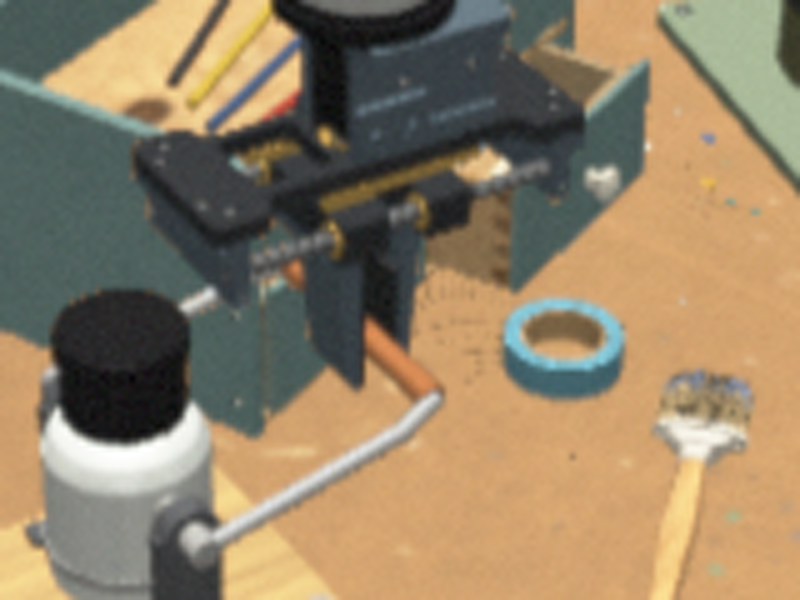

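jog_arm(plan=[-0.46, 0.11, 0, 0, -0.45, 0.13, 0, 0, -0.45, 0.15, 0, 0, -0.44, 0.16, 0, 0, -0.44, 0.18, 0, 0, -0.43, 0.2, 0, 0, -0.42, 0.22, 0, 0, -0.41, 0.23, 0, 0, -0.4, 0.25, 0, 0, -0.39, 0.26, 0, 0], newtons=35)

```text
time_s: 8.48
ee_pos: [423.9, 276.1, 121.5]
ee_rot: [-93.4, 89.8, -170.0]
force: [2.0, 4.0, -11.4]
gripper_width: 12.3
```

jog_arm(plan=[-0.38, 0.28, 0, 0, -0.37, 0.3, 0, 0, -0.36, 0.31, 0, 0, -0.34, 0.32, 0, 0, -0.33, 0.34, 0, 0, -0.32, 0.35, 0, 0, -0.3, 0.36, 0, 0, -0.29, 0.37, 0, 0, -0.27, 0.39, 0, 0, -0.26, 0.4, 0, 0, 0, 0, 0, 0])

```text
time_s: 9.4
ee_pos: [454.3, 283.9, 155.9]
ee_rot: [-98.5, 89.5, -175.0]
force: [-11.3, 2.7, 3.1]
gripper_width: 12.0
```

Run:
```python
from h import *
s,M,psi=tool(); print(s['ee_pos'],psi,s['force'],s['torque'],s['gripper_width'])
t=env.grab_frame("scene")[160:310,190:390,::-1]; cv2.imwrite("pics/s7.png",cv2.resize(t,None,fx=4,fy=4,interpolation=2))
dz=s['ee_pos'][2]-79.8; dx=np.hypot(*(s['ee_pos'][:2]-[407.3,271.8])); print(dz,dx)
for A in (40,42,44,46,48,50):
    r=np.hypot(115,25);a=np.arctan2(25,-115)-np.radians(A);print(A,r*np.sin(a)-25,r*np.cos(a)+115)
```

```text
[454.27073864 283.8515437  155.93499318] 13.439424202910251 [-11.25563165   2.71301785   3.05616606] [0.46716161 2.01705252 0.36069226] 11.955994153661797
76.13499318027324 48.49216425427995
40 68.07168619192649 42.974579283481035
42 70.52864036820357 46.266610229071134
44 72.86920761125099 49.642382222530074
46 75.09053630041981 53.09778240568157
48 77.18992008887182 56.6286009056662
50 79.16480120084596 60.23053596402242
```

View pics/s7.png

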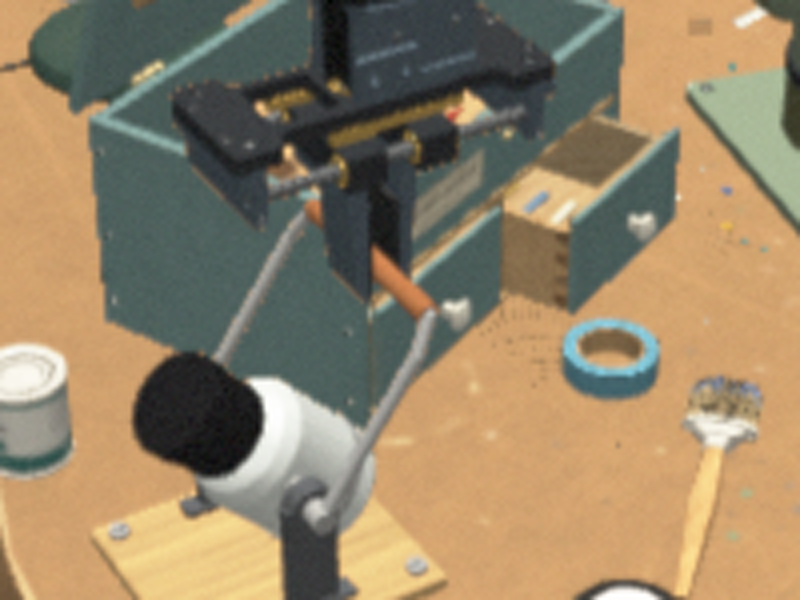

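jog_arm(plan=[0, 0, 0, 0, 0, 0, 0, 0, 0, 0, 0, 0, 0, 0, 0, 0, 0, 0, 0, 0, 0, 0, 0, 0, 0, 0, 0, 0, 0, 0, 0, 0, 0, 0, 0, 0, 0, 0, 0, 0, 0, 0, 0, 0, 0, 0, 0, 0])

```text
time_s: 10.45
ee_pos: [454.3, 283.9, 156.0]
ee_rot: [-100.8, 89.6, -177.3]
force: [-9.0, 3.0, 4.4]
gripper_width: 12.3
```

jog_arm(plan=[0, 0, 0, 0, 0, 0, 0, 0, 0, 0, 0, 0, 0, 0, 0, 0])

```text
time_s: 10.78
ee_pos: [454.3, 283.9, 155.9]
ee_rot: [-100.6, 89.6, -177.1]
force: [-9.6, 3.3, 3.1]
gripper_width: 12.6
```

Run:
```python
from h import *
s,M,psi=tool(); print(s['ee_pos'],psi,s['force'],s['time_s'])
# tilt estimate from scene: compare projected axis points
th=np.radians(13.7); ax=np.array([np.cos(th),np.sin(th),0]); O=np.array([518.8,298.8,80])
for A in (40,45,50):
    a=np.radians(A); u=ax*np.sin(a)+np.array([0,0,1])*np.cos(a)
    v=-ax*np.cos(a)+np.array([0,0,1])*np.sin(a)
    yv=np.array([-np.sin(th),np.cos(th),0])
    b=O+115*v+25*u
    f=lambda p:((proj("scene",p)-[190,160])*4).round(0)
    print(A,"captop",f(O+71*u),"barc",f(b),"bar+50",f(b+55*yv),"bar-",f(b-55*yv))
```

```text
[454.28154141 283.87420239 155.94554822] 13.449878404798412 [-9.57380077  3.3198608   3.08137252] 10.7833
40 captop [177. 393.] barc [378. 262.] bar+50 [434. 315.] bar- [326. 212.]
45 captop [169. 402.] barc [364. 257.] bar+50 [419. 310.] bar- [312. 207.]
50 captop [162. 412.] barc [349. 253.] bar+50 [404. 307.] bar- [297. 203.]
```

jog_arm(plan=[-0.12, 0.17, 0, 0, -0.12, 0.18, 0, 0, 0, 0, 0, 0, 0, 0, 0, 0, 0, 0, 0, 0, 0, 0, 0, 0, 0, 0, 0, 0, 0, 0, 0, 0, 0, 0, 0, 0, 0, 0, 0, 0, 0, 0, 0, 0, 0, 0, 0, 0])

```text
time_s: 11.78
ee_pos: [457.4, 284.6, 158.2]
ee_rot: [-99.7, 89.5, -176.2]
force: [-10.3, 2.1, 3.1]
gripper_width: 12.5
```

jog_arm(plan=[0, 0, 0, 0, 0, 0, 0, 0, 0, 0, 0, 0])

```text
time_s: 12.03
ee_pos: [457.4, 284.7, 158.2]
ee_rot: [-100.2, 89.5, -176.7]
force: [-11.7, 3.4, 4.0]
gripper_width: 12.1
```

Run:
```python
from h import *
s,M,psi=tool(); print(s['ee_pos'],psi,s['force'],s['time_s'])
t=env.grab_frame("scene")[160:310,190:390,::-1]; cv2.imwrite("pics/s8.png",cv2.resize(t,None,fx=4,fy=4,interpolation=2))
r=np.hypot(115,25); a0=np.degrees(np.arctan2(25,-115))
A=np.linspace(47,0,21)
P=np.c_[r*np.cos(np.radians(a0-A)),r*np.sin(np.radians(a0-A))]
d=np.diff(P,axis=0)/10
print([[float(round(-v[1],2)),float(round(v[0],2))] for v in d])
```

```text
[457.36799509 284.66508971 158.23914999] 13.44805944664442 [-11.74964689   3.40922488   4.00603792] 12.0333
[[0.26, -0.41], [0.27, -0.4], [0.29, -0.39], [0.3, -0.38], [0.32, -0.36], [0.33, -0.35], [0.35, -0.34], [0.36, -0.32], [0.37, -0.31], [0.39, -0.29], [0.4, -0.27], [0.41, -0.26], [0.42, -0.24], [0.43, -0.22], [0.44, -0.21], [0.44, -0.19], [0.45, -0.17], [0.46, -0.15], [0.46, -0.13], [0.47, -0.11]]
```

View pics/s8.png

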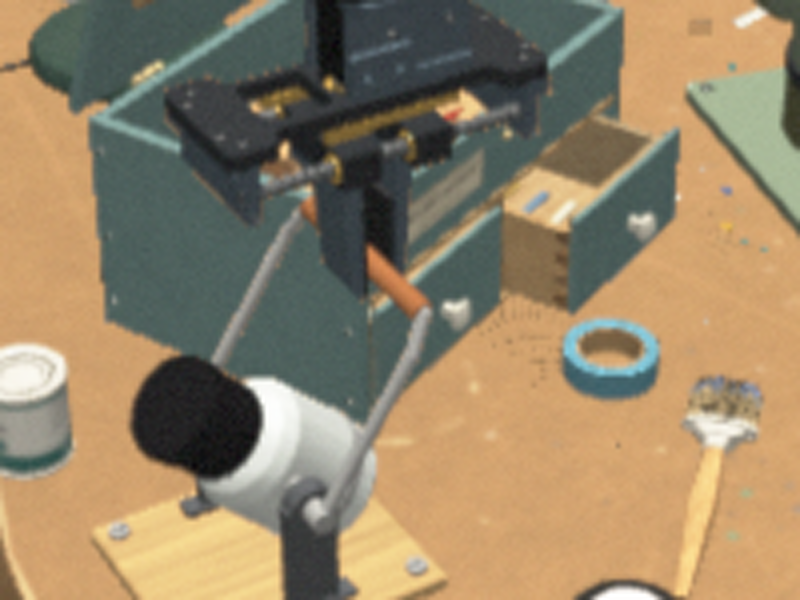

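jog_arm(plan=[0.26, -0.41, 0, 0, 0.27, -0.4, 0, 0, 0.29, -0.39, 0, 0, 0.3, -0.38, 0, 0, 0.32, -0.36, 0, 0, 0.33, -0.35, 0, 0, 0.35, -0.34, 0, 0, 0.36, -0.32, 0, 0, 0.37, -0.31, 0, 0, 0.39, -0.29, 0, 0])

```text
time_s: 12.92
ee_pos: [428.6, 277.3, 128.5]
ee_rot: [101.9, 89.7, 25.4]
force: [-2.3, 1.1, 9.2]
gripper_width: 12.2
```

jog_arm(plan=[0.4, -0.27, 0, 0, 0.41, -0.26, 0, 0, 0.42, -0.24, 0, 0, 0.43, -0.22, 0, 0, 0.44, -0.21, 0, 0, 0.44, -0.19, 0, 0, 0.45, -0.17, 0, 0, 0.46, -0.15, 0, 0, 0.46, -0.13, 0, 0, 0.47, -0.11, 0, 0, 0, 0, 0, 0, 0, 0, 0, 0])

```text
time_s: 13.92
ee_pos: [408.6, 272.1, 82.6]
ee_rot: [89.2, 89.9, 12.7]
force: [-2.9, 0.4, 6.4]
gripper_width: 12.4
```

Run:
```python
from h import *
s,M,psi=tool(); print(s['ee_pos'],psi,s['force'],s['time_s'])
t=env.grab_frame("scene")[160:310,190:390,::-1]; cv2.imwrite("pics/s9.png",cv2.resize(t,None,fx=4,fy=4,interpolation=2))
```

```text
[408.62915655 272.08198635  82.63492697] 13.508590556227242 [-2.91871487  0.37491695  6.35634073] 13.9167
```

View pics/s9.png

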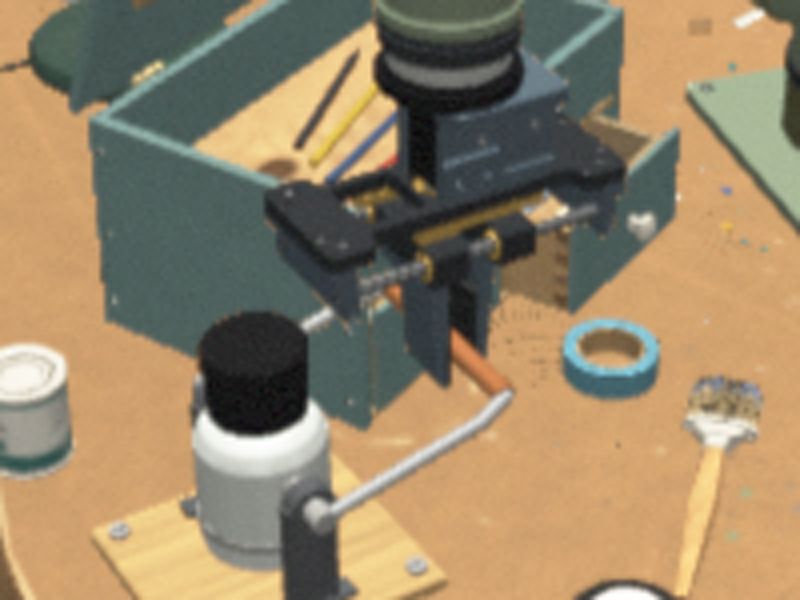

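jog_arm(plan=[0.1, 0, 0, 0, 0.1, 0, 0, 0, 0.1, 0, 0, 0, 0.1, 0, 0, 0, 0, 0, 0, 0, 0, 0, 0, 0])

```text
time_s: 14.47
ee_pos: [407.9, 271.9, 79.5]
ee_rot: [103.1, 90.0, 26.6]
force: [-7.2, -0.9, 15.5]
gripper_width: 12.1
```

jog_arm(plan=[0.1, 0, 0, 0, 0.1, 0, 0, 0, 0, 0, 0, 0, 0, 0, 0, 0])

```text
time_s: 14.8
ee_pos: [408.0, 272.0, 79.2]
ee_rot: [109.3, 89.9, 32.8]
force: [-10.5, -2.3, 28.0]
gripper_width: 12.0
```

jog_arm(plan=[0, 0, 0, 0, 0, 0, 0, 0, 0, 0, 0, 0, 0, 0, 0, 0, 0, 0, 0, 0, 0, 0, 0, 0, -1, 0, 0, 0, -3, 0, 0, 0, -3, 0, 0, 0, -3, 0, 0, 0, -2.5, 0, 0, 0, 0, 0, 0, 0], claw=6)

```text
time_s: 15.8
ee_pos: [411.0, 273.7, 204.8]
ee_rot: [107.9, 89.4, 31.4]
force: [0.3, 1.0, 0.0]
gripper_width: 59.9
```

Run:
```python
from h import *
s,M,psi=tool(); print(s['ee_pos'],psi,s['force'],s['time_s'],s['gripper_width'],s['qpos'])
cv2.imwrite("pics/w10.png",env.grab_frame("wrist")[:,:,::-1])
t=env.grab_frame("scene")[160:310,190:390,::-1]; cv2.imwrite("pics/s10.png",cv2.resize(t,None,fx=4,fy=4,interpolation=2))
plan([(519.2,299,200,30)])
```

```text
[410.99060854 273.7174253  204.83251532] 13.472192559281124 [0.25702879 1.00076174 0.04467703] 15.8 59.88506331937899 [ 3.23358033e+01  1.07369622e+01  1.00398326e+02 -1.06766635e-02
  6.82721136e+01  1.88666152e+01]
end [519.2 299.  200. ] 29.98 rows 4
[0.01,2.85,-0.01,-0.69,0.0,2.84,0.2,-0.69,0.01,2.82,0.4,-0.69,0.0,2.78,0.61,-0.68]
```

View pics/s10.png

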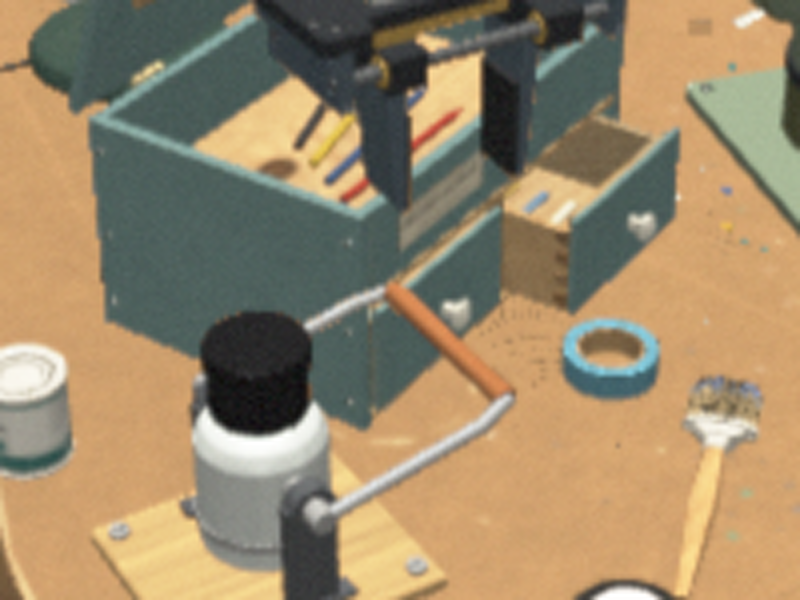

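View pics/w10.png

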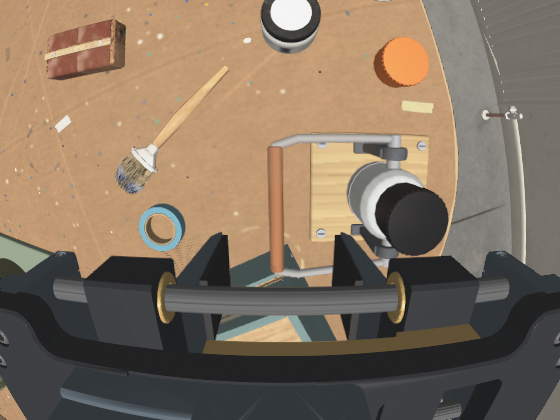

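jog_arm(plan=[0, 2.9, 0, -0.7, 0, 2.8, 0.2, -0.7, 0, 2.8, 0.4, -0.7, 0, 2.8, 0.6, -0.7, 0, 0, 0, 0, 0, 0, 0, 0, 0, 0, 0, 0], claw=9.12)

```text
time_s: 16.48
ee_pos: [517.6, 298.4, 197.8]
ee_rot: [-91.3, 89.7, -151.1]
force: [-0.5, 0.2, 0.4]
gripper_width: 91.8
```

Run:
```python
from h import *
s,M,psi=tool(); print(s['ee_pos'],psi,s['force'],s['time_s'],s['gripper_width'],s['qpos'])
cv2.imwrite("pics/w11.png",env.grab_frame("wrist")[:,:,::-1])
t=env.grab_frame("scene")[160:310,190:390,::-1]; cv2.imwrite("pics/s11.png",cv2.resize(t,None,fx=4,fy=4,interpolation=2))
plan([(519.2,299,116.5,30)])
```

```text
[517.64163652 298.39153019 197.83350238] 30.238926931837675 [-0.51172839  0.24003413  0.42791012] 16.4833 91.79903063970546 [ 2.88584183e+01  2.07906427e+01  8.71865820e+01 -4.10818747e-04
  7.22816346e+01 -1.38036948e+00]
end [519.2 299.  116.5] 29.98 rows 3
[2.75,0.05,0.02,0.02,2.75,0.06,0.01,0.01,2.75,0.05,0.02,0.02]
```

View pics/s11.png

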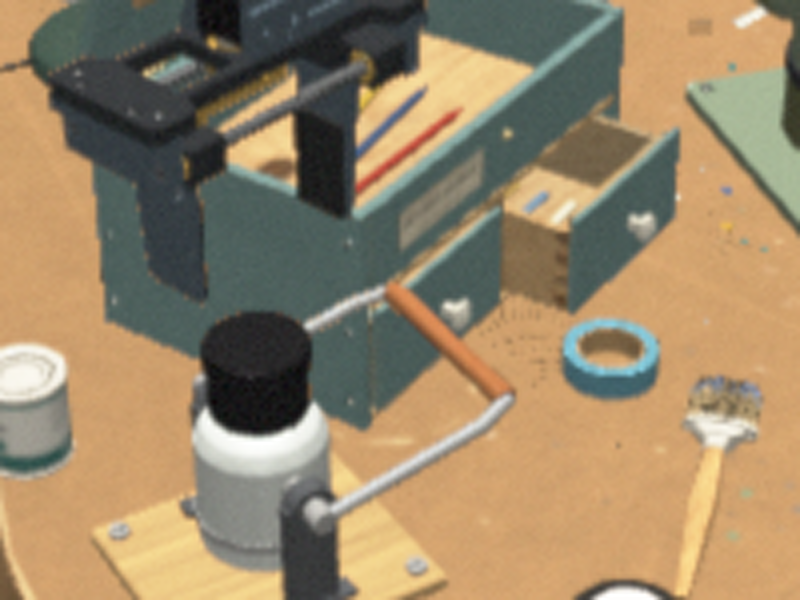

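View pics/w11.png

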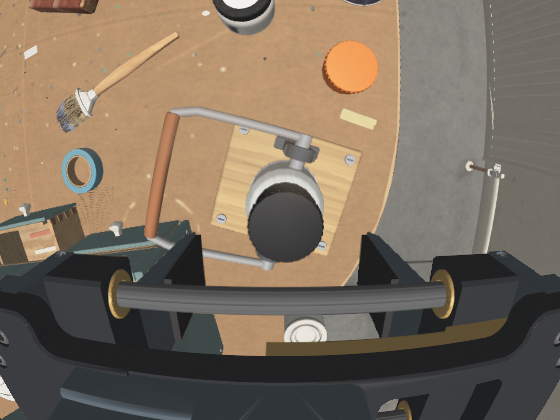

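Run:
```python
from h import *
s,M,psi=tool()
t=cv2.imread("pics/w11.png")[160:280,220:350]; cv2.imwrite("pics/w11c.png",cv2.resize(t,None,fx=5,fy=5,interpolation=2))
for p in ((285,222),):
    q=watz(*p,151,s); print(q,M.T@(q-s['ee_pos']))
```

```text
[517.85476889 304.11612018 151.        ] [48.0278066   3.12930589 -4.62524685]
```

View pics/w11c.png

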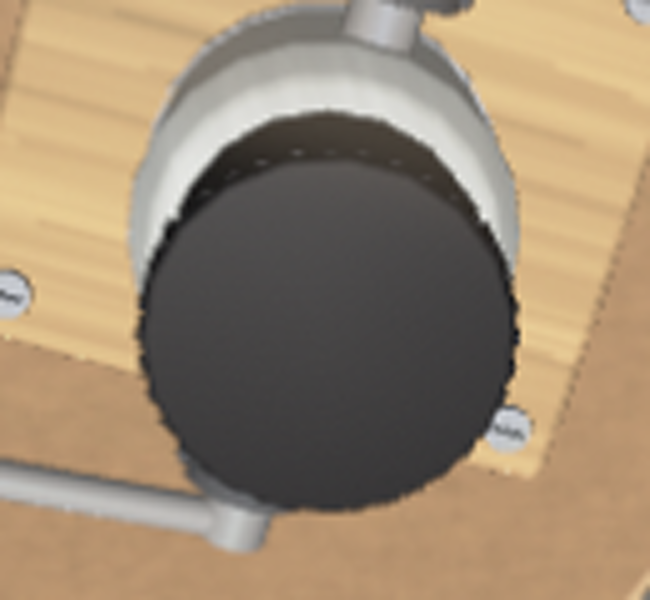

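jog_arm(plan=[2.7, 0.1, 0, 0, 2.7, 0, 0, 0, 1.3, 0, 0, 0, 1.3, 0, 0, 0, 0, 0, 0, 0, 0, 0, 0, 0])

```text
time_s: 17.08
ee_pos: [518.8, 299.3, 119.7]
ee_rot: [-89.0, 89.9, -148.8]
force: [0.7, -0.2, 0.2]
gripper_width: 91.3
```

jog_arm(plan=[0, 0, 0, 0, 0, 0, 0, 0, 0, 0, 0, 0, 0, 0, 0, 0, 0, 0, 0, 0, 0, 0, 0, 0, 0, 0, 0, 0, 0, 0, 0, 0], claw=4, newtons=30)

```text
time_s: 17.75
ee_pos: [520.0, 299.6, 120.1]
ee_rot: [82.3, 90.0, 22.5]
force: [-0.5, 0.1, 2.7]
gripper_width: 55.0
```

Run:
```python
from h import *
s,M,psi=tool(); print(s['ee_pos'],psi,s['force'],s['torque'],s['time_s'],s['gripper_width'],s['qpos'])
cv2.imwrite("pics/w12.png",env.grab_frame("wrist")[:,:,::-1])
t=env.grab_frame("scene")[160:310,190:390,::-1]; cv2.imwrite("pics/s12.png",cv2.resize(t,None,fx=4,fy=4,interpolation=2))
```

```text
[519.96097    299.6198342  120.13771824] 30.280602867466463 [-0.47864998  0.0899696   2.67446668] [ 0.02425706 -0.07447392  0.05729696] 17.75 54.97820924318797 [ 2.88558079e+01  2.42161211e+01  9.35919108e+01 -3.52392200e-03
  6.21638361e+01 -1.42314937e+00]
```

View pics/s12.png

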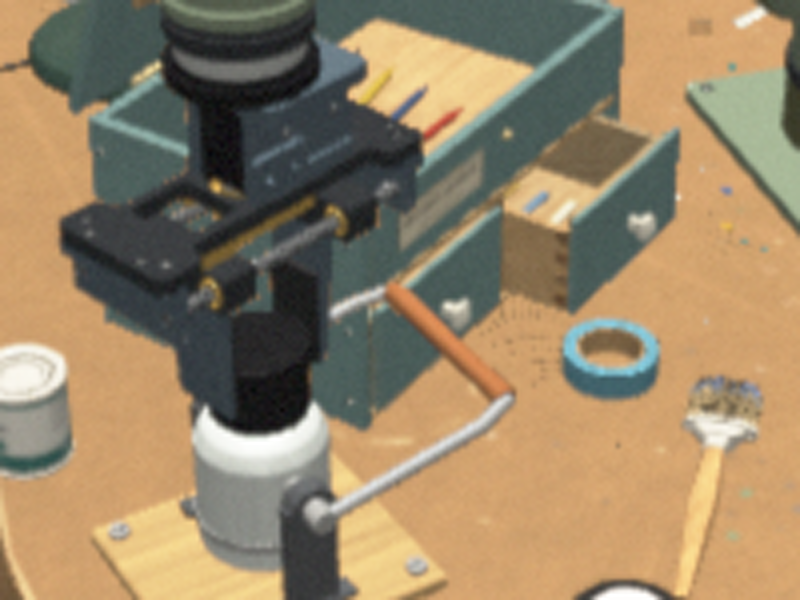

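jog_arm(plan=[0, 0, 0, -0.7, 0, 0, 0, -0.7, 0, 0, 0, -0.7, 0, 0, 0, -0.7, 0, 0, 0, 0])

```text
time_s: 18.27
ee_pos: [520.1, 299.7, 120.1]
ee_rot: [70.4, 89.9, 27.5]
force: [-0.5, -0.5, 3.4]
gripper_width: 55.0
```

Run:
```python
from h import *
s,M,psi=tool(); print(s['ee_pos'],psi,s['force'],s['torque'],s['time_s'],s['gripper_width'],s['qpos'])
```

```text
[520.12441068 299.73062965 120.13190597] 47.147695443711925 [-0.52494177 -0.51448896  3.43192144] [ 0.04604671 -0.1228207  -0.02519835] 18.2667 54.99339502515789 [ 2.88564417e+01  2.42213146e+01  9.35841344e+01 -1.34818489e-03
  6.21433629e+01 -1.82906171e+01]
```

jog_arm(plan=[0, 0, 0, -0.7, 0, 0, 0, -0.7, 0, 0, 0, -0.7, 0, 0, 0, -0.7, 0, 0, 0, -0.7, 0, 0, 0, -0.7, 0, 0, 0, 0])

```text
time_s: 18.85
ee_pos: [520.3, 299.8, 120.2]
ee_rot: [47.5, 89.9, 29.8]
force: [-0.0, 0.6, 2.2]
gripper_width: 55.3
```

Run:
```python
from h import *
s,M,psi=tool(); print(s['ee_pos'],psi,s['force'],s['torque'],s['time_s'],s['gripper_width'],s['qpos'])
cv2.imwrite("pics/w13.png",env.grab_frame("wrist")[:,:,::-1])
```

```text
[520.32181328 299.8441192  120.15395699] 72.24443531376983 [-0.04291546  0.57375208  2.2194565 ] [ 0.26150395 -0.2353547   0.02224445] 18.85 55.250929946324085 [ 2.88554090e+01  2.42238490e+01  9.35763732e+01  1.47637071e-03
  6.21178917e+01 -4.33896867e+01]
```

View pics/w13.png

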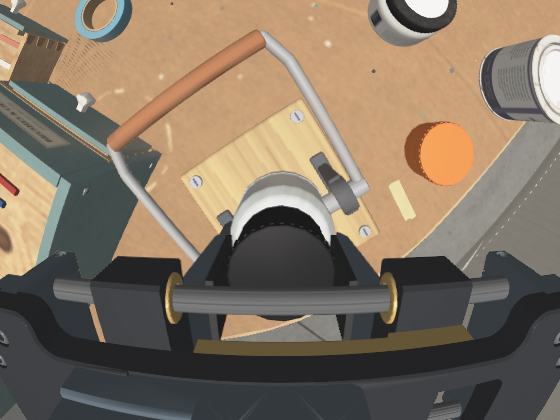

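jog_arm(plan=[0, 0, 0, -0.7, 0, 0, 0, -0.7, 0, 0, 0, -0.7, 0, 0, 0, -0.7, 0, 0, 0, -0.7, 0, 0, 0, 0, 0, 0, 0, 0])

```text
time_s: 19.48
ee_pos: [520.6, 300.3, 120.2]
ee_rot: [36.8, 89.9, 39.8]
force: [2.0, 2.2, 2.2]
gripper_width: 55.6
```

Run:
```python
from h import *
s,M,psi=tool(); print(s['ee_pos'],psi,psi-30.28,s['force'],s['torque'],s['gripper_width'])
```

```text
[520.55188431 300.28430225 120.19289115] 93.06918731427498 62.78918731427498 [1.96939057 2.22152049 2.16877815] [ 0.62312956 -0.47095201  0.008985  ] 55.58328940021599
```

jog_arm(plan=[-0.2, 0, 0, 0, -0.2, 0, 0, 0, -0.2, 0, 0, 0, 0, 0, 0, 0])

```text
time_s: 19.82
ee_pos: [520.2, 300.3, 125.6]
ee_rot: [58.0, 89.9, 61.2]
force: [3.5, 3.8, -2.0]
gripper_width: 55.2
```

Run:
```python
from h import *
t=env.grab_frame("scene")[160:310,190:390,::-1]; cv2.imwrite("pics/s14.png",cv2.resize(t,None,fx=4,fy=4,interpolation=2))
```

```text
(no output)
```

View pics/s14.png

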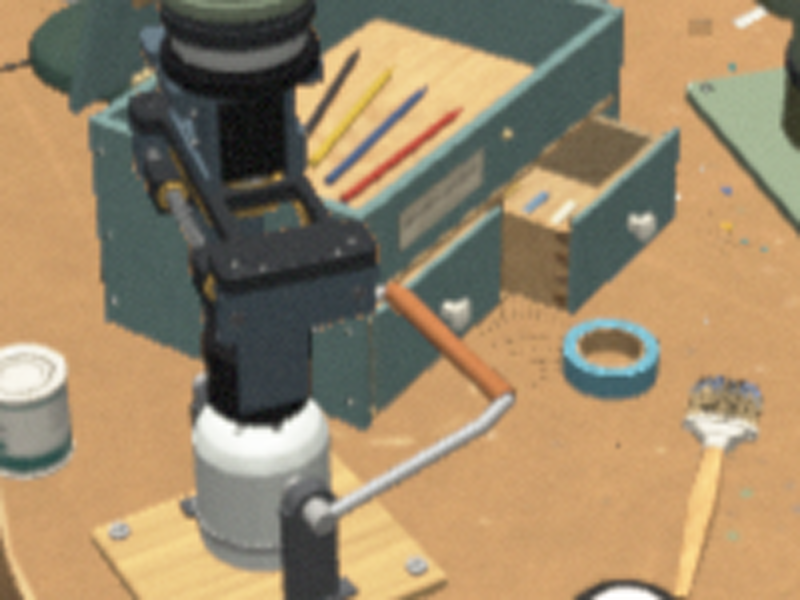

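jog_arm(plan=[-0.3, 0, 0, 0, -0.4, 0, 0, 0, -0.5, 0, 0, 0, -0.5, 0, 0, 0, -0.5, 0, 0, 0, -0.5, 0, 0, 0, 0, 0, 0, 0])

```text
time_s: 20.45
ee_pos: [519.5, 298.8, 153.4]
ee_rot: [-105.4, 89.9, -102.1]
force: [0.9, 0.0, -0.7]
gripper_width: 55.2
```

Run:
```python
from h import *
s,M,psi=tool(); print(s['ee_pos'],s['force'],s['torque'],s['gripper_width'])
t=env.grab_frame("scene")[160:310,190:390,::-1]; cv2.imwrite("pics/s15.png",cv2.resize(t,None,fx=4,fy=4,interpolation=2))
```

```text
[519.54193814 298.77362053 153.43409467] [ 0.86914523  0.01146989 -0.68943637] [ 0.09131153 -0.12841857 -0.07081428] 55.22476971041581
```

View pics/s15.png

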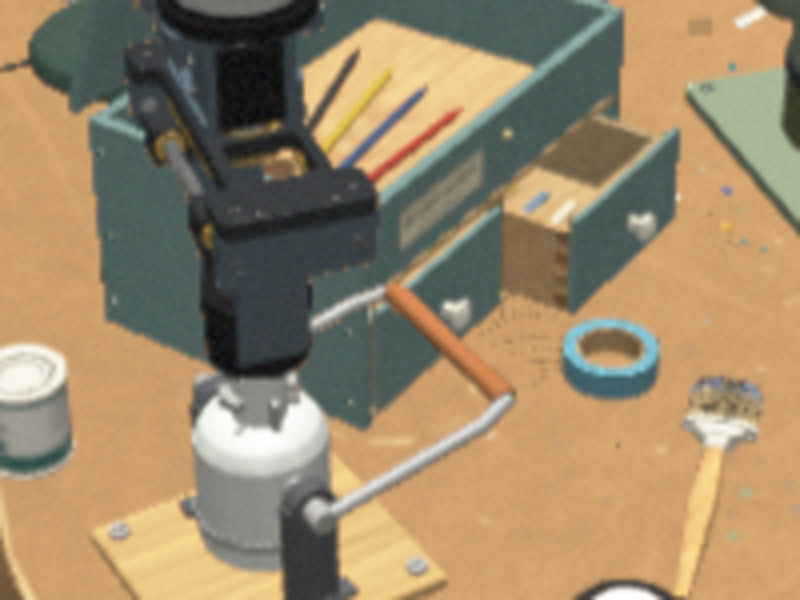

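jog_arm(plan=[-0.8, 0, 0, 0, -1, 0, 0, 0, -1.2, 0, 0, 0, -1.2, 0, 0, 0, -1.2, 0, 0, 0, -1.2, 0, 0, 0, -1, 0, 0, 0, -0.8, 0, 0, 0, -0.6, 0, 0, 0, 0, 0, 0, 0, 0, 0, 0, 0, 0, 0, 0, 0])

```text
time_s: 21.5
ee_pos: [519.5, 299.3, 242.1]
ee_rot: [-149.4, 89.9, -146.1]
force: [-0.3, -0.0, -0.7]
gripper_width: 55.3
```

Run:
```python
from h import *
s,M,psi=tool(); print(s['ee_pos'],s['force'],s['torque'],s['gripper_width'],s['time_s'],abs(s['qvel']).max())
t=env.grab_frame("scene")[140:350,170:400,::-1]; cv2.imwrite("pics/s16.png",cv2.resize(t,None,fx=2.8,fy=2.8,interpolation=2))
cv2.imwrite("pics/w16.png",env.grab_frame("wrist")[:,:,::-1])
```

```text
[519.4609423  299.33864889 242.11536051] [-0.25595409 -0.03130524 -0.68151833] [ 0.03811381 -0.16437499 -0.00783724] 55.29154622044985 21.5 0.30433351273679954
```

View pics/s16.png

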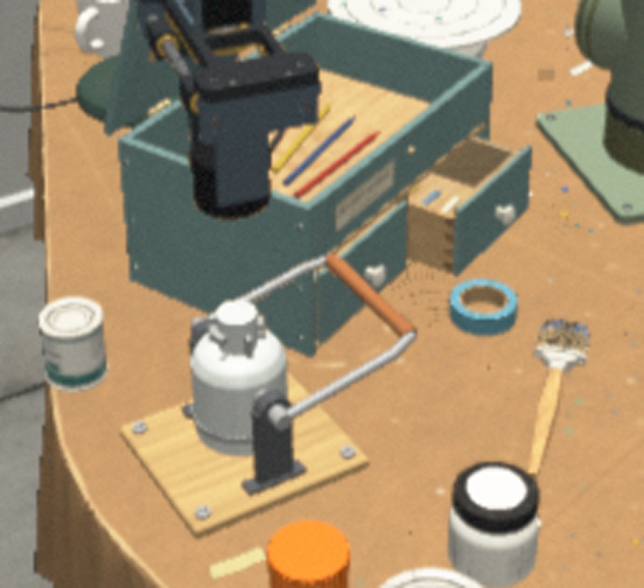

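View pics/w16.png

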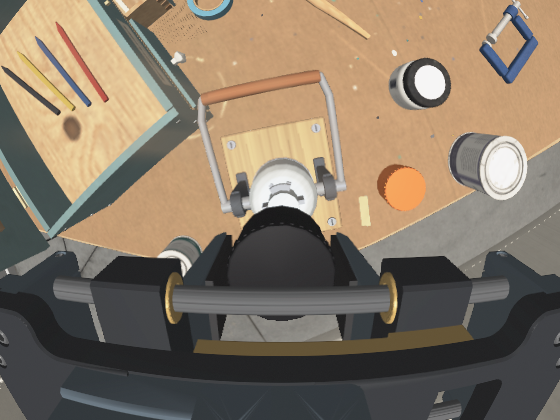

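Run:
```python
from workcell import env
print(env.job_done()); print(env.state()['time_s'])
```

```text
the job is handed in; nothing more can be done
None
the job is handed in; nothing more can be done
```

The job is done and handed in at about 21.6 s of the 69 s allowed. The cap is off and held upright above the canister.

- **Tipping:** I gripped the bar, tipped the canister to about 45° and held it. The camera showed about 43° for the first 1.3 s, so I raised it by about 2° and held it for another second. I then brought it back down until the stop pushed back with 28 N. In the pictures the bar's ends are back at their starting pixels, to about 1 px (roughly 1°).
- **Cap:** I gripped it and turned it anticlockwise, which worked on the first try, so clockwise was never needed. After 63° with almost no torque it lifted straight off. It rose about 122 mm, which puts the skirt's lower edge about 95 mm above the neck. It is still gripped, with the fingers 55 mm apart.
- **Last checks:** In the last pictures the neck is bare and the cap is directly above it. The bystanders in view and the orange look-alike had not moved. I saw no contact with anything else.
- **What disagreed:** The first grasp on the bar closed just above it, without touching it. In the pictures the fingertips sit about 30 mm further back than the stated 25 mm ahead of the TCP. I corrected the depth from the pictures, and both later grasps held.

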